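# Fetch the felting palm tool from behind the supplies

### The arm

A 6-joint arm with a two-finger parallel gripper is mounted at the origin on the work surface. World frame = base frame: x ahead of the robot, y to its left, z up, the work surface at z = 0. Lengths are in m, angles in rad, forces in N, time in s.
With the tool pointing down it reaches from about 0.3 to 0.775 m from the base axis. Payload 14.6 kg.
Tool frame: the origin (TCP) lies at the very end of the fingers, on their centre line; the grasp point (between the pads) lies 19 mm behind it; z points along the fingers, y is the line along which they close (so a half turn about z gives the same grasp; the last joint's range is limited). The gripper opens to 94 mm and grips with 3 to 60 N. Pads are 16 mm wide; open, the fingers measure 119 mm over their backs; the gripper's body (75 mm by 177 mm) begins 78 mm behind the grasp point.
Start: joints at [-1.297, 0.3, 1.521, -0, 1.321, -0.067], TCP at [0.184, -0.518, 0.183] pointing down, gripper open.
Joint ranges: [-3.03, 3.03], [-0.79, 2.21], [0.23, 2.52], [-1.04, 4.18], [0, 3.07], [-2.55, 2.55]. Speed limits (rad/s): [2.22, 2.22, 2.57, 3.14, 3.14, 3.14].

### API

Orientations are given as [roll, pitch, yaw] about the fixed x, y, z axes, in that order (R = Rz(yaw) Ry(pitch) Rx(roll)).
In Python, from station import ctrl, cams gives the robot as it stands. The module is installed in compiled form; this text tells all that it offers.
- The arm moves only by the tool arm_command, never from a script. Its argument "plan" is a list that holds one entry, the list of rows, each a list of 7 numbers: the shift along the tool's x, y, z in fractions of the full range, 1 being 100 cm, then the turn, a rotation vector about the tool's x, y, z in a scale on which 1.0 is pi rad, then the closure, from -1 (fully open) to 1 (shut). A call has 1 to 12 rows; each row is the pose to reach, as a shift and turn from the pose commanded when the call began, along the tool's axes at that moment; what a row does not reach only later rows make up. A row lasts 1/10 s, in which the tool goes at most 50 mm and 8.59 degrees, less where a joint would pass 70% of its speed; a pose out of reach is approached as far as the arm can. No shift or turn number may pass 1 either way. A call with a gripper value outside its range is refused whole. The fingers move at their own pace and stop on an object; "squeeze" is the grip in N (left out, the last holds). Time passes only in rows, so rows that repeat a pose let the fingers close. It gives the time, the measured TCP pose, the force, the opening and the grip force at its end, in the units of the state.
- ctrl.get_obs(): the state, without advancing time (a new reading comes with each control period).
- cams.camera(name): name is "side" or "top" or "wrist"; returns (picture, depth): 400x640x3 uint8, blue, green, red; 400x640 float32, m along the optical axis (not along the pixel's ray), 0 where there is no reading.
- cams.camera_info(name): a dict with "fx", "fy", "cx", "cy" (pixels), "world_to_cam" (4x4, takes a point from world to camera coordinates). Camera axes: x right, y down, z forward; pixel columns grow to the right and rows downward; lengths in m; the calibration is good to about 2 mm. A picture is of the moment at which its call begins: read the wrist's pose just before it. camera_info takes no time and is no camera call; for the wrist camera it gives the pose at the moment of the call.
- ctrl.hand_in(): hands the job in; it is judged then, once.
The state is a dict: "time_s": time; "qpos": joint angles; "joint_vel": joint speeds; "tau": joint torques, N m; "ee_pos": TCP position; "eef_rot": TCP orientation; "force": force on the tool from outside, world axes, zero at the start; "moment": the same for the moment, N m; "grip_width": finger opening in m; "grip_force": force on a finger pad.
Only numpy, scipy, OpenCV 4.12 (cv2) and the standard library are available. Lean on these libraries where they do the work, as an engineer would, in place of code of your own. Each camera call takes 0.05 s, during which the arm holds its last target. There are 200 camera calls.

### The job

The small wooden felting palm tool on the plywood caddy is hemmed in by the soap bottle, the canister and the needle box. First stand all three on the black side tray, then fetch the palm tool and set it upright in the middle of the terracotta dish, and only after that put each of the three back on the cork round it came from, centred on it as before. Keep the three upright all along, and leave the bar of soap and the brush where they are.

Things in the scene. Friction and masses are not known exactly. Their poses are not given: they have to be found in the camera images.
- caddy: Fixed plywood board, 210 x 210 x 18 mm, with a 12 mm wide ledge (top 40 mm above the table) along its +x edge. Origin: centre of its underside, on the table; z up. Three flat cork rounds, 68 mm across, on top at (-70, 0), (0, 70), (0, -70) mm: at the start one supply stands centred on each, in any arrangement, the palm tool at the caddy's centre. Yaw within 0.25 rad.
- tray: Fixed shallow black plastic tray, the side area: 210 x 210 mm, wall 5 mm thick and 14 mm high, inside 200 x 200 mm, floor 5 mm above the table. Empty at the start; holds the three supplies 100 mm apart. Origin: centre of its underside, x and y along its sides. Yaw within 0.25 rad.
- dish: Fixed round terracotta saucer, 170 mm across the rim, 18 mm high, flat floor about 134 mm across lying 6 mm above the table. Empty at the start. Origin at the centre of its underside, z up.
- bottle: Loose white plastic soap bottle: round body 58 mm across up to 92 mm, sloping shoulder to 104 mm, then a straight neck 30 mm across up to its top at 145 mm. About 0.22 kg. Origin at the centre of its underside, z up.
- canister: Loose round metal canister: aluminium, 58 mm across, with a fixed steel lid 60 mm across over its top 18 mm; 138 mm tall. About 0.2 kg. Origin at the centre of its underside, z up.
- needlebox: Loose upright square wooden box with closed top, 52 x 52 mm, 142 mm tall. About 0.2 kg. Origin at the centre of its underside, x and y square to its sides, z up. At the start turned up to 0.25 rad from the caddy's axes; any turn is fine when it is put back.
- palmtool: Loose low turned-wood tool: ridged round base 64 mm across (68 over the ridges), 18 mm high, thin waist, round knob 34 mm across from 36 to 58 mm above the underside, 60 mm tall in all, 0.12 kg. At the start at the caddy's centre, some 8 mm from each supply: too hemmed in for a gripper until they are cleared. Origin: centre of its underside, z up.
- soap: Bystander, to be left alone: loose off-white soap bar, 55 x 80 x 28 mm, flat on the table beyond the work. Origin at the centre of its underside.
- brush: Bystander, to be left alone: loose brush lying across, on the table beyond the work. Origin at its underside, x along the handle towards the bristles.

How it is judged:
By the outcome, as a careful person would: the job done as asked, in the order asked, and still so for the second after the job is handed in, with the robot touching nothing.
It also fails if it takes over 136 s, if anything falls off the work surface, if the arm or the gripper's body presses on something with over 40 N, if the wrist force passes 120 N, or if a joint passes its speed limit or range.

## Working session

There is one attempt and no reset: what is moved stays moved. The work goes in short steps, Python scripts to look and compute and a tool call to move; the robot and the scene stay as the last step left them, time stands still between calls to the robot, and variables do not carry over. Pictures are saved under pics/ and viewed, at most 14 in all, crops included, and the job is handed in when it is done.

Besides the shell and the picture viewer there is one more tool, called after "Emit:" by a JSON object that holds its "op" and its "data", one argument or row to a line. arm_command: Moves the arm, as the interface text tells. Its arguments: {"type":"object","properties":{"plan":{"type":"array"},"squeeze":{"type":"number"}},"required":["plan"]}

```bash
mkdir -p pics; cat > h.py <<'E'
import numpy as np,cv2
from station import ctrl,cams
def snap(n,f=None):
    i=cams.camera_info(n); p,d=cams.camera(n)
    if f: cv2.imwrite('pics/'+f,p)
    return i,p,d
def cloud(i,d):
    v,u=np.mgrid[:400,:640]
    c=np.stack([(u-i['cx'])/i['fx']*d,(v-i['cy'])/i['fy']*d,d],-1)
    T=np.linalg.inv(i['world_to_cam'])
    return c@T[:3,:3].T+T[:3,3]
def ray(i,u,v,z):
    T=np.linalg.inv(i['world_to_cam']); r=T[:3,:3]@[(u-i['cx'])/i['fx'],(v-i['cy'])/i['fy'],1]
    return T[:3,3]+r*(z-T[2,3])/r[2]
E
python3 - <<'E'
from h import *
o=ctrl.get_obs();print(o)
for n in('top','side'):
    i,p,d=snap(n,n+'0.png'); np.savez(n+'0.npz',d=d,p=p)
    T=np.linalg.inv(i['world_to_cam']);print(n,i['fx'],T.round(3).tolist(),(d>0).mean())
E
```

```text
{'time_s': 0.0, 'qpos': array([-1.29659411e+00,  3.00490756e-01,  1.52159480e+00,  2.94503801e-05,
        1.32070917e+00, -6.65841184e-02]), 'joint_vel': array([-0.00049757, -0.0014085 ,  0.00014754,  0.00136685, -0.00230434,
       -0.0001208 ]), 'tau': array([ 9.37603181e-04, -5.31809020e+01, -3.52734375e+01,  7.08449632e-02,
        2.43866479e-02, -7.94778293e-05]), 'ee_pos': array([ 0.18375817, -0.51807885,  0.18286977]), 'eef_rot': array([-3.14039514e+00, -1.08442440e-04,  3.40778967e-01]), 'force': array([-0.94749535,  0.54155665, -0.43279259]), 'moment': array([ 0.02036409,  0.04198259, -0.0069861 ]), 'grip_force': 0.0, 'grip_width': 0.09392515683546133}
top 475.54057470893525 [[-0.003, -0.991, 0.136, 0.43], [-1.0, 0.006, 0.026, -0.017], [-0.027, -0.136, -0.99, 1.097], [0.0, 0.0, 0.0, 1.0]] 0.99585546875
side 451.74561251539734 [[-0.992, -0.098, 0.085, 0.495], [-0.129, 0.659, -0.741, 0.795], [0.016, -0.745, -0.666, 0.782], [0.0, 0.0, 0.0, 1.0]] 0.995875
```

View pics/top0.png

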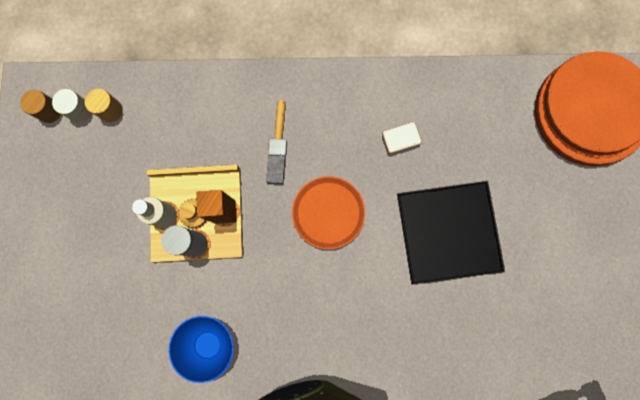

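View pics/side0.png

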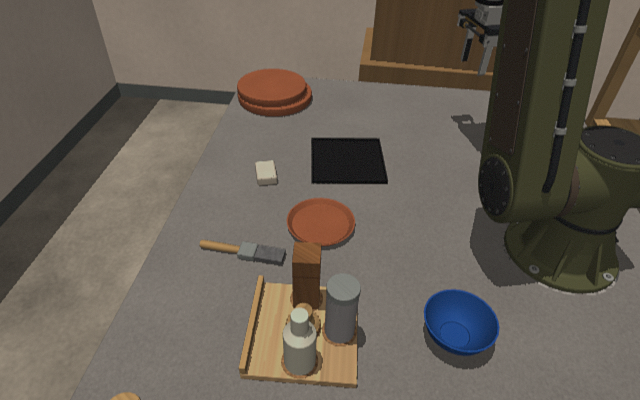

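The top view shows the caddy around (196,213), with the bottle (+y) at (145,209), the canister (-x) at (177,240), the needle box (-y) at (209,205) and the palm tool at (191,213). The dish is at (328,212) and the tray at (450,232). The soap and brush sit beyond them. A blue bowl sits at (202,348).

```bash
cat > m.py <<'E'
from h import *
i=cams.camera_info('top');z=np.load('top0.npz');p,d=z['p'],z['d']
P=cloud(i,d);hsv=cv2.cvtColor(p,cv2.COLOR_BGR2HSV)
def win(u0,u1,v0,v1):
    m=np.zeros((400,640),bool);m[v0:v1,u0:u1]=1;return m
print('table z',np.median(P[280:300,250:380,2]))
def rect(m,zz,name):
    c,_=cv2.findContours(m.astype('uint8'),0,2);c=max(c,key=cv2.contourArea)[:,0]
    w=np.array([ray(i,u,v,zz)[:2] for u,v in c]).astype('f')
    print(name,cv2.minAreaRect(w*1000)); return w
rect(win(380,520,170,300)&(hsv[...,2]<45),.014,'tray')
w=rect(win(280,380,165,260)&(hsv[...,1]>150)&(hsv[...,0]<15),.018,'dish');print(cv2.minEnclosingCircle(w*1000),cv2.fitEllipse(w*1000))
cw=win(120,250,155,275)
m=cw&(P[...,2]>.01)&(P[...,2]<.024)
w=P[m][:,:2].astype('f')*1000;print('caddy board pts',cv2.minAreaRect(w),len(w))
m=cw&(P[...,2]>.034)&(P[...,2]<.046)&(P[...,0]>np.percentile(P[m][:,0],95));print('ledge',cv2.minAreaRect(P[m][:,:2].astype('f')*1000))
for n,lo,hi in(('tops',.145,.175),):
    k,lab=cv2.connectedComponents((cw&(P[...,2]>lo)&(P[...,2]<hi)).astype('uint8'))
    for j in range(1,k):
        q=P[lab==j]
        if len(q)>30: print(len(q),q.mean(0).round(4),np.median(q[:,2]).round(4),cv2.minAreaRect(q[:,:2].astype('f')*1000))
m=cw&(P[...,2]>.07)&(P[...,2]<.084)&win(178,205,198,230);q=P[m];print('knob',len(q),q.mean(0),cv2.minAreaRect(q[:,:2].astype('f')*1000))
for n,mm in(('soap',win(375,430,115,160)),('brush',win(255,295,95,190)),('bowl',win(160,245,305,390)),('left trio',win(15,125,80,125))):
    q=P[mm&(P[...,2]>.012)];print(n,q.min(0).round(3),q.max(0).round(3))
E
python3 m.py
```

```text
table z 0.0008250217919589797
tray ((520.1937866210938, -281.1401672363281), (205.9861602783203, 207.17453002929688), 7.669198513031006)
dish ((566.3707885742188, -5.53375244140625), (164.8917694091797, 163.73599243164062), 89.52670288085938)
((566.4876098632812, -5.855025768280029), 83.62256622314453) ((566.5078735351562, -5.796937942504883), (164.6986541748047, 165.11354064941406), 75.5517349243164)
caddy board pts ((562.977294921875, 300.9776916503906), (206.6243896484375, 212.13638305664062), 2.9985616207122803) 4394
ledge ((663.4462890625, 305.9368591308594), (13.21113395690918, 209.92022705078125), 2.7915866374969482)
711 [0.5674 0.2295 0.16  ] 0.1605 ((568.65625, 231.18536376953125), (53.54768753051758, 52.846290588378906), 4.67099142074585)
219 [0.5603 0.3677 0.1612] 0.163 ((560.8452758789062, 369.4361572265625), (28.61843490600586, 28.751182556152344), 82.55968475341797)
733 [0.4944 0.2958 0.1563] 0.1566 ((495.15966796875, 296.7592468261719), (59.170021057128906, 58.54873275756836), 43.08800506591797)
knob 198 [0.56432724 0.30009986 0.07712999] ((564.8928833007812, 300.93377685546875), (32.74688720703125, 33.116310119628906), 53.082210540771484)
soap [ 0.43  -0.219  0.012] [ 0.772 -0.017  1.097]
brush [ 0.43  -0.017  0.012] [0.836 0.138 1.097]
bowl [ 0.201 -0.017  0.012] [0.43  0.336 1.097]
left trio [ 0.43  -0.017  0.012] [0.849 0.699 1.097]
```

```bash
cat > g.py <<'E'
# usage: g.py x,y,z[,yaw] ... (mm): shift/turn of each waypoint in current tool axes
import sys
from h import *
from scipy.spatial.transform import Rotation as R
def main():
    o=ctrl.get_obs();R0=R.from_euler('xyz',o['eef_rot']);p=o['ee_pos']*1000
    print('t',round(o['time_s'],2),'tcp',p.round(1),'rot',o['eef_rot'].round(3),'w',round(o['grip_width']*1000,1),'gf',round(o['grip_force'],1),'q6',o['qpos'][[0,5]].round(2))
    for a in sys.argv[1:]:
        v=[float(x) for x in a.split(',')];yaw=v[3] if len(v)>3 else 1.652
        print(a,'->',R0.inv().apply(np.array(v[:3])-p).round(1).tolist(),(R0.inv()*R.from_euler('xyz',[np.pi,0,yaw])).as_rotvec().round(3).tolist())
main()
E
python3 g.py 184,-518,260 568.3,230.9,230 568.3,230.9,111
```

```text
t 0.1 tcp [ 183.8 -518.1  182.9] rot [-3.141 -0.     0.341] w 94.1 gf 0.0 q6 [-1.3  -0.07]
184,-518,260 -> [0.3, -0.1, -77.1] [-0.001, -0.001, -1.311]
568.3,230.9,230 -> [612.8, -577.5, -46.4] [-0.001, -0.001, -1.311]
568.3,230.9,111 -> [612.8, -577.4, 72.6] [-0.001, -0.001, -1.311]
```

Careful with the scale: shifts go in shares of 100 cm and turns go in shares of pi rad. That gives: 613 mm is 0.613, -577 mm is -0.577, -1.311 rad is -0.4173.

Emit:
{"op": "arm_command", "data": {
  "plan": [
    [[0, 0, -0.06, 0, 0, -0.0477, -1], [0.613, -0.577, -0.08, 0, 0, -0.4173, -1], [0.613, -0.577, -0.08, 0, 0, -0.4173, -1], [0.613, -0.577, -0.08, 0, 0, -0.4173, -1], [0.613, -0.577, -0.08, 0, 0, -0.4173, -1], [0.613, -0.577, -0.08, 0, 0, -0.4173, -1], [0.613, -0.577, -0.08, 0, 0, -0.4173, -1], [0.613, -0.577, -0.08, 0, 0, -0.4173, -1], [0.613, -0.577, -0.08, 0, 0, -0.4173, -1], [0.613, -0.577, -0.08, 0, 0, -0.4173, -1], [0.613, -0.577, -0.08, 0, 0, -0.4173, -1], [0.613, -0.577, -0.08, 0, 0, -0.4173, -1]]
  ],
  "squeeze": 35
}}

```text
time_s: 1.3
ee_pos: [0.4355, -0.0274, 0.2531]
eef_rot: [3.141, 0.0, 1.652]
force: [1.1, -0.3, 0.2]
grip_width: 0.0938
grip_force: 0.0
```

```bash
python3 g.py 568.3,230.9,220
```

```text
t 1.3 tcp [435.5 -27.4 253.1] rot [3.141 0.    1.652] w 93.8 gf 0.0 q6 [-0.15 -0.23]
568.3,230.9,220 -> [246.7, 153.3, 33.2] [0.0, 0.0, -0.0]
```

In the tool's units: 247 mm is 0.247, 153 mm is 0.153.

Emit:
{"op": "arm_command", "data": {
  "plan": [
    [[0.247, 0.153, 0.033, 0, 0, 0, -1], [0.247, 0.153, 0.033, 0, 0, 0, -1], [0.247, 0.153, 0.033, 0, 0, 0, -1], [0.247, 0.153, 0.033, 0, 0, 0, -1], [0.247, 0.153, 0.033, 0, 0, 0, -1], [0.247, 0.153, 0.033, 0, 0, 0, -1], [0.247, 0.153, 0.033, 0, 0, 0, -1], [0.247, 0.153, 0.033, 0, 0, 0, -1], [0.247, 0.153, 0.033, 0, 0, 0, -1]]
  ]
}}

```text
time_s: 2.2
ee_pos: [0.5674, 0.2282, 0.2203]
eef_rot: [3.141, 0.0, 1.651]
force: [-0.1, 0.2, 0.9]
grip_width: 0.0939
grip_force: 0.0
```

```bash
python3 - <<'E'
from h import *
i,p,d=snap('wrist','w1.png')
P=cloud(i,d);print(ctrl.get_obs()['ee_pos'],np.linalg.inv(i['world_to_cam'])[:3].round(3).tolist())
m=(P[...,2]>.14)&(P[...,2]<.175)
k,lab=cv2.connectedComponents(m.astype('uint8'))
for j in range(1,k):
    q=P[lab==j]
    if len(q)>300: print(len(q),np.median(q[:,2]).round(4),cv2.minAreaRect(q[:,:2].astype('f')*1000))
E
python3 g.py 568.3,230.9,111
```

```text
[0.5675152  0.22799132 0.22061613] [[0.997, 0.077, 0.022, 0.562], [0.079, -0.961, -0.263, 0.304], [0.001, 0.264, -0.965, 0.421]]
1461 0.162 ((562.7443237304688, 369.9201354980469), (29.68667221069336, 29.196882247924805), 38.23529815673828)
4045 0.1551 ((496.676025390625, 296.556396484375), (58.963165283203125, 58.61879348754883), 4.439110279083252)
3333 0.1591 ((569.650634765625, 231.09109497070312), (52.05002212524414, 51.39360046386719), 4.401989936828613)
t 2.25 tcp [567.5 228.  220.6] rot [ 3.141 -0.     1.651] w 93.9 gf 0.0 q6 [0.32 0.24]
568.3,230.9,111 -> [2.8, 0.9, 109.6] [0.001, -0.0, -0.001]
```

View pics/w1.png

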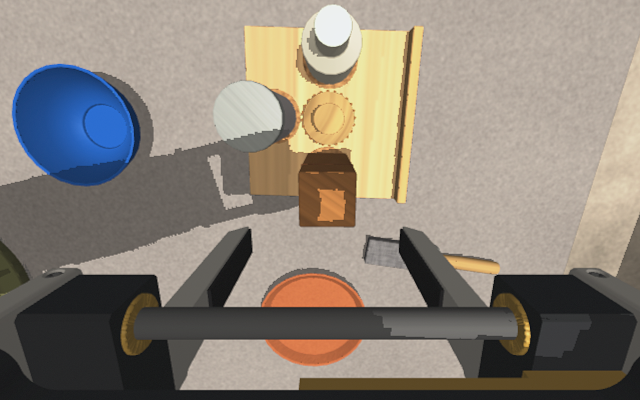

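The wrist view shows the box at (328,200), the canister at (250,117), the bottle at (333,30) and the palm tool at (328,117). It agrees with the top view to within 2 mm, so I'm descending on the box.

In the tool's units: 109 mm is 0.109, 90 mm is 0.09.

Emit:
{"op": "arm_command", "data": {
  "plan": [
    [[0.003, 0.001, 0.03, 0, 0, 0, -1], [0.003, 0.001, 0.06, 0, 0, 0, -1], [0.003, 0.001, 0.09, 0, 0, 0, -1], [0.003, 0.001, 0.109, 0, 0, 0, -1], [0.003, 0.001, 0.109, 0, 0, 0, -1], [0.003, 0.001, 0.109, 0, 0, 0, -1]]
  ]
}}

```text
time_s: 2.85
ee_pos: [0.5688, 0.2316, 0.1124]
eef_rot: [3.14, -0.0, 1.651]
force: [-0.4, -0.1, -0.3]
grip_width: 0.0937
grip_force: 0.0
```

```bash
python3 g.py 568.6,231,111
```

```text
t 2.85 tcp [568.8 231.6 112.4] rot [ 3.14  -0.     1.651] w 93.7 gf 0.0 q6 [0.33 0.25]
568.6,231,111 -> [-0.6, -0.2, 1.4] [0.001, -0.0, -0.001]
```

Emit:
{"op": "arm_command", "data": {
  "plan": [
    [[0, 0, 0, 0, 0, 0, 1], [0, 0, 0, 0, 0, 0, 1], [0, 0, 0, 0, 0, 0, 1], [0, 0, 0, 0, 0, 0, 1], [0, 0, 0, 0, 0, 0, 1], [0, 0, 0, 0, 0, 0, 1], [0, 0, 0, 0, 0, 0, 1], [0, 0, 0, 0, 0, 0, 1]]
  ]
}}

```text
time_s: 3.65
ee_pos: [0.5684, 0.2322, 0.1111]
eef_rot: [-3.142, -0.0, 1.652]
force: [-0.3, 0.3, 1.5]
grip_width: 0.052
grip_force: 35.0
```

```bash
python3 g.py 568.6,231,175 581,-323,175 581,-323,100
```

```text
t 3.65 tcp [568.4 232.2 111.1] rot [-3.142 -0.     1.652] w 52.0 gf 35.0 q6 [0.33 0.25]
568.6,231,175 -> [-1.2, 0.1, -63.9] [-0.0, -0.0, -0.0]
581,-323,175 -> [-554.3, -32.4, -63.9] [-0.0, -0.0, -0.0]
581,-323,100 -> [-554.4, -32.4, 11.1] [-0.0, -0.0, -0.0]
```

In the tool's units: -308 mm is -0.308, -266 mm is -0.266.

Emit:
{"op": "arm_command", "data": {
  "plan": [
    [[0, 0, -0.008, 0, 0, 0, 1], [0, 0, -0.024, 0, 0, 0, 1], [0, 0, -0.046, 0, 0, 0, 1], [-0.008, 0, -0.062, 0, 0, 0, 1], [-0.028, -0.001, -0.07, 0, 0, 0, 1], [-0.06, -0.003, -0.07, 0, 0, 0, 1], [-0.098, -0.006, -0.07, 0, 0, 0, 1], [-0.14, -0.008, -0.07, 0, 0, 0, 1], [-0.182, -0.011, -0.07, 0, 0, 0, 1], [-0.224, -0.013, -0.07, 0, 0, 0, 1], [-0.266, -0.016, -0.07, 0, 0, 0, 1], [-0.308, -0.018, -0.07, 0, 0, 0, 1]]
  ]
}}

```text
time_s: 4.85
ee_pos: [0.5749, -0.0786, 0.1816]
eef_rot: [3.141, 0.0, 1.652]
force: [0.1, -0.4, -1.9]
grip_width: 0.0515
grip_force: 35.0
```

In the tool's units: -246 mm is -0.246, -238 mm is -0.238.

Emit:
{"op": "arm_command", "data": {
  "plan": [
    [[-0.042, -0.002, 0, 0, 0, 0, 1], [-0.084, -0.004, 0, 0, 0, 0, 1], [-0.126, -0.007, 0, 0, 0, 0, 1], [-0.164, -0.009, 0, 0, 0, 0, 1], [-0.196, -0.011, 0, 0, 0, 0, 1], [-0.222, -0.012, 0, 0, 0, 0, 1], [-0.238, -0.013, 0.004, 0, 0, 0, 1], [-0.246, -0.014, 0.01, 0, 0, 0, 1], [-0.246, -0.014, 0.02, 0, 0, 0, 1], [-0.246, -0.014, 0.02, 0, 0, 0, 1], [-0.246, -0.014, 0.02, 0, 0, 0, 1]]
  ]
}}

```text
time_s: 5.95
ee_pos: [0.5815, -0.3215, 0.1609]
eef_rot: [-3.141, -0.0, 1.653]
force: [0.5, 1.0, -1.4]
grip_width: 0.0515
grip_force: 35.0
```

```bash
python3 g.py  581,-323,99
```

```text
t 5.95 tcp [ 581.5 -321.5  160.9] rot [-3.141 -0.     1.653] w 51.5 gf 35.0 q6 [-0.56 -0.64]
581,-323,99 -> [-1.5, -0.6, 61.9] [-0.0, -0.0, 0.001]
```

Emit:
{"op": "arm_command", "data": {
  "plan": [
    [[-0.001, 0, 0.02, 0, 0, 0, 1], [-0.001, 0, 0.04, 0, 0, 0, 1], [-0.001, 0, 0.054, 0, 0, 0, 1], [-0.001, 0, 0.06, 0, 0, 0, 1], [-0.001, 0, 0.062, 0, 0, 0, 1], [-0.001, 0, 0.063, 0, 0, 0, 1], [-0.001, 0, 0.063, 0, 0, 0, 1]]
  ]
}}

```text
time_s: 6.65
ee_pos: [0.5817, -0.3238, 0.0988]
eef_rot: [3.141, 0.001, 1.652]
force: [-0.0, -0.0, -2.0]
grip_width: 0.0516
grip_force: 35.0
```

Emit:
{"op": "arm_command", "data": {
  "plan": [
    [[0, 0, 0, 0, 0, 0, -1], [0, 0, 0, 0, 0, 0, -1], [0, 0, 0, 0, 0, 0, -1], [0, 0, 0, 0, 0, 0, -1], [0, 0, 0, 0, 0, 0, -1], [0, 0, -0.01, 0, 0, 0, -1], [0, 0, -0.04, 0, 0, 0, -1], [0, 0, -0.08, 0, 0, 0, -1], [0, 0, -0.125, 0, 0, 0, -1], [0, 0, -0.125, 0, 0, 0, -1]]
  ]
}}

```text
time_s: 7.65
ee_pos: [0.583, -0.3246, 0.2311]
eef_rot: [3.133, 0.007, 1.652]
force: [-0.4, -0.4, 0.4]
grip_width: 0.0938
grip_force: 0.0
```

```bash
python3 g.py  495.3,297,220
```

```text
t 7.65 tcp [ 583.  -324.6  231.1] rot [3.133 0.007 1.652] w 93.8 gf 0.0 q6 [-0.56 -0.64]
495.3,297,220 -> [626.7, -37.2, 6.6] [0.009, 0.007, -0.0]
```

In the tool's units: 627 mm is 0.627, -37 mm is -0.037.

Emit:
{"op": "arm_command", "data": {
  "plan": [
    [[0.627, -0.037, 0.008, 0, 0, 0, -1], [0.627, -0.037, 0.008, 0, 0, 0, -1], [0.627, -0.037, 0.008, 0, 0, 0, -1], [0.627, -0.037, 0.008, 0, 0, 0, -1], [0.627, -0.037, 0.008, 0, 0, 0, -1], [0.627, -0.037, 0.008, 0, 0, 0, -1], [0.627, -0.037, 0.008, 0, 0, 0, -1], [0.627, -0.037, 0.008, 0, 0, 0, -1], [0.627, -0.037, 0.008, 0, 0, 0, -1], [0.627, -0.037, 0.008, 0, 0, 0, -1], [0.627, -0.037, 0.008, 0, 0, 0, -1], [0.627, -0.037, 0.008, 0, 0, 0, -1]]
  ]
}}

```text
time_s: 8.85
ee_pos: [0.4971, 0.2725, 0.216]
eef_rot: [3.141, -0.0, 1.652]
force: [1.7, -0.0, 0.5]
grip_width: 0.0938
grip_force: 0.0
```

```bash
sed -i "s/;p=o\['ee_pos'\]/;R0=R.from_euler('xyz',[np.pi,0,o['eef_rot'][2]]) if abs(abs(o['eef_rot'][0])-np.pi)<.02 else R0;p=o['ee_pos']/" g.py; python3 g.py  495.3,297,220
```

```text
t 8.85 tcp [497.1 272.5 216. ] rot [ 3.141 -0.     1.652] w 93.8 gf 0.0 q6 [0.44 0.36]
495.3,297,220 -> [24.6, 0.2, -4.0] [0.0, 0.0, -0.0]
```

In the tool's units: 22 mm is 0.022.

Emit:
{"op": "arm_command", "data": {
  "plan": [
    [[0.022, 0, 0, 0, 0, 0, -1], [0.022, 0, 0, 0, 0, 0, -1], [0.022, 0, 0, 0, 0, 0, -1]]
  ]
}}

```text
time_s: 9.15
ee_pos: [0.4959, 0.2921, 0.2155]
eef_rot: [3.142, 0.0, 1.652]
force: [0.7, -0.5, -0.2]
grip_width: 0.0942
grip_force: 0.0
```

```bash
python3 g.py  495.3,297,97
```

```text
t 9.15 tcp [495.9 292.1 215.5] rot [3.142 0.    1.652] w 94.2 gf 0.0 q6 [0.47 0.39]
495.3,297,97 -> [4.9, -0.2, 118.5] [0.0, -0.0, 0.0]
```

In the tool's units: 118 mm is 0.118, 108 mm is 0.108.

Emit:
{"op": "arm_command", "data": {
  "plan": [
    [[0.004, 0, 0.04, 0, 0, 0, -1], [0.004, 0, 0.08, 0, 0, 0, -1], [0.004, 0, 0.108, 0, 0, 0, -1], [0.004, 0, 0.118, 0, 0, 0, -1], [0.004, 0, 0.118, 0, 0, 0, -1], [0.004, 0, 0.118, 0, 0, 0, -1]]
  ]
}}

```text
time_s: 9.75
ee_pos: [0.4965, 0.2962, 0.0991]
eef_rot: [3.14, -0.001, 1.651]
force: [-0.2, -0.1, 0.1]
grip_width: 0.0938
grip_force: 0.0
```

```bash
python3 g.py  495.3,297,97
```

```text
t 9.75 tcp [496.5 296.2  99.1] rot [ 3.140e+00 -1.000e-03  1.651e+00] w 93.8 gf 0.0 q6 [0.47 0.39]
495.3,297,97 -> [0.9, -1.2, 2.1] [0.0, 0.0, -0.001]
```

In the tool's units: -1 mm is -0.001.

Emit:
{"op": "arm_command", "data": {
  "plan": [
    [[0.001, -0.001, 0, 0, 0, 0, -1], [0.001, -0.001, 0, 0, 0, 0, 1], [0.001, -0.001, 0, 0, 0, 0, 1], [0.001, -0.001, 0, 0, 0, 0, 1], [0.001, -0.001, 0, 0, 0, 0, 1], [0.001, -0.001, 0, 0, 0, 0, 1], [0.001, -0.001, 0, 0, 0, 0, 1], [0.001, -0.001, 0, 0, 0, 0, 1]]
  ]
}}

```text
time_s: 10.55
ee_pos: [0.4946, 0.2973, 0.0974]
eef_rot: [3.142, -0.0, 1.652]
force: [0.0, 0.7, 0.2]
grip_width: 0.059
grip_force: 35.0
```

```bash
python3 g.py  472.4,-338,170
```

```text
t 10.55 tcp [494.6 297.3  97.4] rot [ 3.142 -0.     1.652] w 59.0 gf 35.0 q6 [0.48 0.4 ]
472.4,-338,170 -> [-631.4, -73.5, -72.6] [-0.0, 0.0, -0.0]
```

In the tool's units: -316 mm is -0.316, -272 mm is -0.272.

Emit:
{"op": "arm_command", "data": {
  "plan": [
    [[0, 0, -0.008, 0, 0, 0, 1], [0, 0, -0.024, 0, 0, 0, 1], [0, 0, -0.046, 0, 0, 0, 1], [-0.008, -0.001, -0.062, 0, 0, 0, 1], [-0.028, -0.003, -0.072, 0, 0, 0, 1], [-0.06, -0.007, -0.072, 0, 0, 0, 1], [-0.098, -0.011, -0.072, 0, 0, 0, 1], [-0.14, -0.016, -0.072, 0, 0, 0, 1], [-0.184, -0.021, -0.072, 0, 0, 0, 1], [-0.228, -0.026, -0.072, 0, 0, 0, 1], [-0.272, -0.032, -0.072, 0, 0, 0, 1], [-0.316, -0.037, -0.072, 0, 0, 0, 1]]
  ]
}}

```text
time_s: 11.75
ee_pos: [0.4825, -0.0228, 0.1699]
eef_rot: [3.141, 0.0, 1.652]
force: [1.3, -1.1, -2.2]
grip_width: 0.0596
grip_force: 35.0
```

In the tool's units: -315 mm is -0.315, -312 mm is -0.312.

Emit:
{"op": "arm_command", "data": {
  "plan": [
    [[-0.044, -0.005, 0, 0, 0, 0, 1], [-0.088, -0.01, 0, 0, 0, 0, 1], [-0.132, -0.015, 0, 0, 0, 0, 1], [-0.176, -0.02, 0, 0, 0, 0, 1], [-0.216, -0.025, 0, 0, 0, 0, 1], [-0.252, -0.029, 0, 0, 0, 0, 1], [-0.282, -0.033, 0, 0, 0, 0, 1], [-0.302, -0.035, 0, 0, 0, 0, 1], [-0.312, -0.036, 0.006, 0, 0, 0, 1], [-0.315, -0.036, 0.016, 0, 0, 0, 1], [-0.315, -0.036, 0.026, 0, 0, 0, 1], [-0.315, -0.036, 0.026, 0, 0, 0, 1]]
  ]
}}

```text
time_s: 12.95
ee_pos: [0.4723, -0.3362, 0.1414]
eef_rot: [-3.139, -0.002, 1.653]
force: [0.5, 0.6, -1.1]
grip_width: 0.0595
grip_force: 35.0
```

```bash
python3 g.py  472.4,-338,85
```

```text
t 12.95 tcp [ 472.3 -336.2  141.4] rot [-3.139e+00 -2.000e-03  1.653e+00] w 59.5 gf 35.0 q6 [-0.68 -0.76]
472.4,-338,85 -> [-1.8, -0.0, 56.4] [0.0, -0.0, 0.001]
```

In the tool's units: 57 mm is 0.057, 56 mm is 0.056.

Emit:
{"op": "arm_command", "data": {
  "plan": [
    [[-0.001, 0, 0.02, 0, 0, 0, 1], [-0.001, 0, 0.038, 0, 0, 0, 1], [-0.001, 0, 0.05, 0, 0, 0, 1], [-0.001, 0, 0.055, 0, 0, 0, 1], [-0.001, 0, 0.056, 0, 0, 0, 1], [-0.001, 0, 0.057, 0, 0, 0, 1], [-0.001, 0, 0.057, 0, 0, 0, 1]]
  ]
}}

```text
time_s: 13.65
ee_pos: [0.4732, -0.3387, 0.087]
eef_rot: [3.141, 0.001, 1.652]
force: [-0.2, 0.5, -2.2]
grip_width: 0.0591
grip_force: 35.0
```

In the tool's units: -135 mm is -0.135, -90 mm is -0.09.

Emit:
{"op": "arm_command", "data": {
  "plan": [
    [[0, 0, 0.001, 0, 0, 0, 1], [0, 0, 0.002, 0, 0, 0, 1], [0, 0, 0.002, 0, 0, 0, -1], [0, 0, 0.002, 0, 0, 0, -1], [0, 0, 0.002, 0, 0, 0, -1], [0, 0, 0.002, 0, 0, 0, -1], [0, 0, 0.002, 0, 0, 0, -1], [0, 0, -0.01, 0, 0, 0, -1], [0, 0, -0.045, 0, 0, 0, -1], [0, 0, -0.09, 0, 0, 0, -1], [0, 0, -0.135, 0, 0, 0, -1], [0, 0, -0.135, 0, 0, 0, -1]]
  ]
}}

```text
time_s: 14.85
ee_pos: [0.4745, -0.3398, 0.2289]
eef_rot: [3.134, 0.007, 1.652]
force: [0.3, 0.0, 0.7]
grip_width: 0.0937
grip_force: 0.0
```

```bash
python3 g.py  561.5,370,220
```

```text
t 14.85 tcp [ 474.5 -339.8  228.9] rot [3.134 0.007 1.652] w 93.7 gf 0.0 q6 [-0.68 -0.77]
561.5,370,220 -> [700.4, 144.2, 8.9] [-0.0, 0.0, -0.0]
```

Emit:
{"op": "arm_command", "data": {
  "plan": [
    [[0.7, 0.144, 0, 0, 0, 0, -1], [0.7, 0.144, 0, 0, 0, 0, -1], [0.7, 0.144, 0, 0, 0, 0, -1], [0.7, 0.144, 0, 0, 0, 0, -1], [0.7, 0.144, 0, 0, 0, 0, -1], [0.7, 0.144, 0, 0, 0, 0, -1], [0.7, 0.144, 0, 0, 0, 0, -1], [0.7, 0.144, 0, 0, 0, 0, -1], [0.7, 0.144, 0, 0, 0, 0, -1], [0.7, 0.144, 0, 0, 0, 0, -1], [0.7, 0.144, 0, 0, 0, 0, -1], [0.7, 0.144, 0, 0, 0, 0, -1]]
  ]
}}

```text
time_s: 16.05
ee_pos: [0.5456, 0.2591, 0.2217]
eef_rot: [3.141, -0.0, 1.652]
force: [0.3, -0.2, -0.4]
grip_width: 0.0939
grip_force: 0.0
```

```bash
python3 g.py  561.5,370,220
```

```text
t 16.05 tcp [545.6 259.1 221.7] rot [ 3.141 -0.     1.652] w 93.9 gf 0.0 q6 [0.38 0.3 ]
561.5,370,220 -> [109.3, 24.8, 1.7] [0.0, 0.0, -0.0]
```

In the tool's units: 100 mm is 0.1, 21 mm is 0.021.

Emit:
{"op": "arm_command", "data": {
  "plan": [
    [[0.1, 0.021, 0, 0, 0, 0, -1], [0.1, 0.021, 0, 0, 0, 0, -1], [0.1, 0.021, 0, 0, 0, 0, -1], [0.1, 0.021, 0, 0, 0, 0, -1], [0.1, 0.021, 0, 0, 0, 0, -1]]
  ]
}}

```text
time_s: 16.55
ee_pos: [0.5588, 0.3573, 0.2217]
eef_rot: [3.141, 0.0, 1.651]
force: [-0.0, 0.2, 0.2]
grip_width: 0.0941
grip_force: 0.0
```

```bash
python3 - <<'E'
from h import *
i,p,d=snap('wrist')
P=cloud(i,d);m=(P[...,2]>.15)&(P[...,2]<.18);m[300:]=0
k,lab=cv2.connectedComponents(m.astype('uint8'))
for j in range(1,k):
    q=P[lab==j]
    if len(q)>300: print(len(q),np.median(q[:,2]).round(4),cv2.minAreaRect(q[:,:2].astype('f')*1000))
E
python3 g.py  561.5,370,124
```

```text
899 0.162 ((562.5226440429688, 370.95947265625), (28.669260025024414, 28.84646987915039), 3.450024366378784)
t 16.6 tcp [558.9 357.1 221.9] rot [ 3.141 -0.     1.651] w 94.2 gf 0.0 q6 [0.51 0.43]
561.5,370,124 -> [12.7, 3.6, 97.9] [0.0, 0.0, -0.001]
```

Bottle estimate averages (562, 370.3). I'll descend on it.

In the tool's units: 97 mm is 0.097, 95 mm is 0.095.

Emit:
{"op": "arm_command", "data": {
  "plan": [
    [[0.013, 0.004, 0.015, 0, 0, 0, -1], [0.013, 0.004, 0.045, 0, 0, 0, -1], [0.013, 0.004, 0.075, 0, 0, 0, -1], [0.013, 0.004, 0.095, 0, 0, 0, -1], [0.013, 0.004, 0.097, 0, 0, 0, -1], [0.013, 0.004, 0.097, 0, 0, 0, -1], [0.013, 0.004, 0.097, 0, 0, 0, -1]]
  ]
}}

```text
time_s: 17.3
ee_pos: [0.5624, 0.3715, 0.1264]
eef_rot: [3.139, -0.001, 1.651]
force: [-0.6, -0.1, -0.3]
grip_width: 0.0947
grip_force: 0.0
```

```bash
python3 g.py  562,370.3,124
```

```text
t 17.3 tcp [562.4 371.5 126.4] rot [ 3.139e+00 -1.000e-03  1.651e+00] w 94.7 gf 0.0 q6 [0.53 0.45]
562,370.3,124 -> [-1.2, -0.5, 2.4] [0.0, 0.0, -0.001]
```

In the tool's units: -1 mm is -0.001.

Emit:
{"op": "arm_command", "data": {
  "plan": [
    [[-0.001, 0, 0, 0, 0, 0, 1], [-0.001, 0, 0, 0, 0, 0, 1], [-0.001, 0, 0, 0, 0, 0, 1], [-0.001, 0, 0, 0, 0, 0, 1], [-0.001, 0, 0, 0, 0, 0, 1], [-0.001, 0, 0, 0, 0, 0, 1], [-0.001, 0, 0, 0, 0, 0, 1], [-0.001, 0, 0, 0, 0, 0, 1], [-0.001, 0, 0, 0, 0, 0, 1], [-0.001, 0, 0, 0, 0, 0, 1]]
  ]
}}

```text
time_s: 18.3
ee_pos: [0.5617, 0.3707, 0.1244]
eef_rot: [-3.142, -0.0, 1.652]
force: [-0.0, 0.2, -0.1]
grip_width: 0.0293
grip_force: 35.0
```

```bash
python3 g.py  513.5,-231.6,220
```

```text
t 18.3 tcp [561.7 370.7 124.4] rot [-3.142 -0.     1.652] w 29.3 gf 35.0 q6 [0.53 0.45]
513.5,-231.6,220 -> [-596.4, -96.8, -95.6] [-0.0, 0.0, -0.0]
```

In the tool's units: -250 mm is -0.25, -210 mm is -0.21.

Emit:
{"op": "arm_command", "data": {
  "plan": [
    [[0, 0, -0.008, 0, 0, 0, 1], [0, 0, -0.026, 0, 0, 0, 1], [0, 0, -0.052, 0, 0, 0, 1], [0, 0, -0.078, 0, 0, 0, 1], [-0.008, -0.001, -0.096, 0, 0, 0, 1], [-0.026, -0.004, -0.1, 0, 0, 0, 1], [-0.054, -0.009, -0.1, 0, 0, 0, 1], [-0.09, -0.015, -0.1, 0, 0, 0, 1], [-0.13, -0.021, -0.1, 0, 0, 0, 1], [-0.17, -0.028, -0.1, 0, 0, 0, 1], [-0.21, -0.034, -0.1, 0, 0, 0, 1], [-0.25, -0.041, -0.1, 0, 0, 0, 1]]
  ]
}}

```text
time_s: 19.5
ee_pos: [0.5406, 0.1166, 0.2249]
eef_rot: [3.141, 0.0, 1.652]
force: [0.4, -0.0, -2.5]
grip_width: 0.0292
grip_force: 35.0
```

Emit:
{"op": "arm_command", "data": {
  "plan": [
    [[-0.044, -0.007, 0.005, 0, 0, 0, 1], [-0.088, -0.014, 0.01, 0, 0, 0, 1], [-0.132, -0.021, 0.02, 0, 0, 0, 1], [-0.176, -0.029, 0.03, 0, 0, 0, 1], [-0.218, -0.035, 0.04, 0, 0, 0, 1], [-0.258, -0.042, 0.045, 0, 0, 0, 1], [-0.292, -0.047, 0.05, 0, 0, 0, 1], [-0.318, -0.052, 0.055, 0, 0, 0, 1], [-0.336, -0.055, 0.06, 0, 0, 0, 1], [-0.345, -0.056, 0.07, 0, 0, 0, 1], [-0.345, -0.056, 0.074, 0, 0, 0, 1], [-0.345, -0.056, 0.074, 0, 0, 0, 1]]
  ]
}}

```text
time_s: 20.7
ee_pos: [0.513, -0.2294, 0.1497]
eef_rot: [-3.14, -0.001, 1.652]
force: [0.2, 0.7, -1.3]
grip_width: 0.0293
grip_force: 35.0
```

```bash
python3 g.py  513.5,-231.6,112
```

```text
t 20.7 tcp [ 513.  -229.4  149.7] rot [-3.140e+00 -1.000e-03  1.652e+00] w 29.3 gf 35.0 q6 [-0.49 -0.57]
513.5,-231.6,112 -> [-2.2, 0.3, 37.7] [-0.0, -0.0, 0.0]
```

In the tool's units: 39 mm is 0.039, 38 mm is 0.038.

Emit:
{"op": "arm_command", "data": {
  "plan": [
    [[-0.001, 0, 0.015, 0, 0, 0, 1], [-0.001, 0, 0.028, 0, 0, 0, 1], [-0.001, 0, 0.035, 0, 0, 0, 1], [-0.001, 0, 0.038, 0, 0, 0, 1], [-0.001, 0, 0.039, 0, 0, 0, 1], [-0.001, 0, 0.039, 0, 0, 0, 1], [-0.001, 0, 0.039, 0, 0, 0, 1]]
  ]
}}

```text
time_s: 21.4
ee_pos: [0.5135, -0.2313, 0.1119]
eef_rot: [3.141, 0.0, 1.652]
force: [0.4, 0.3, -2.2]
grip_width: 0.0294
grip_force: 35.0
```

In the tool's units: -90 mm is -0.09, -45 mm is -0.045.

Emit:
{"op": "arm_command", "data": {
  "plan": [
    [[0, 0, 0, 0, 0, 0, -1], [0, 0, 0, 0, 0, 0, -1], [0, 0, 0, 0, 0, 0, -1], [0, 0, 0, 0, 0, 0, -1], [0, 0, 0, 0, 0, 0, -1], [0, 0, -0.01, 0, 0, 0, -1], [0, 0, -0.045, 0, 0, 0, -1], [0, 0, -0.09, 0, 0, 0, -1], [0, 0, -0.09, 0, 0, 0, -1], [0, 0, -0.09, 0, 0, 0, -1]]
  ]
}}

```text
time_s: 22.4
ee_pos: [0.5135, -0.2314, 0.2026]
eef_rot: [3.14, 0.001, 1.652]
force: [0.0, -0.7, -1.3]
grip_width: 0.0939
grip_force: 0.0
```

```bash
python3 - <<'E'
from h import *
i,p,d=snap('top','top1.png');P=cloud(i,d)
m=(P[...,2]>.07)&(P[...,2]<.084);m[:195]=0;m[232:]=0;m[:,:170]=0;m[:,215:]=0;q=P[m]
print(len(q),cv2.minAreaRect(q[:,:2].astype('f')*1000))
m=(P[...,2]>.03)&(P[...,2]<.042);m[:195]=0;m[232:]=0;m[:,:170]=0;m[:,215:]=0;q=P[m]
print(len(q),cv2.minAreaRect(q[:,:2].astype('f')*1000))
E
python3 g.py  565,301,160
```

```text
194 ((564.7584228515625, 300.44580078125), (33.53679656982422, 32.602333068847656), 31.238502502441406)
297 ((563.976806640625, 300.85009765625), (64.39852905273438, 67.15218353271484), 0.5245742797851562)
t 22.45 tcp [ 513.  -231.2  201.2] rot [-3.141 -0.     1.652] w 94.1 gf 0.0 q6 [-0.49 -0.57]
565,301,160 -> [526.2, 94.8, 41.2] [0.0, 0.0, -0.0]
```

View pics/top1.png

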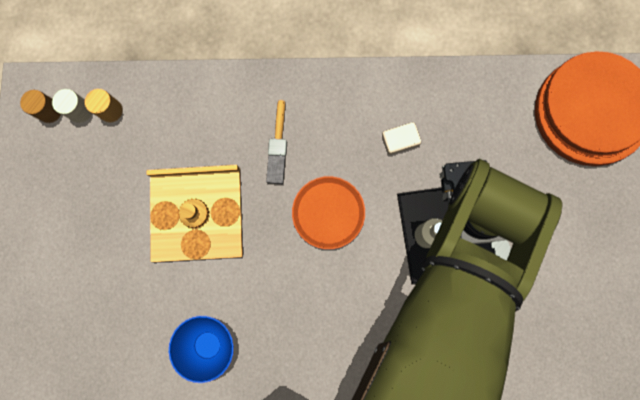

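The caddy now holds only the palm tool at (193,212), with the cork rounds at (165,215), (196,244) and (226,211). The supplies are in the tray, partly hidden by the arm.

In the tool's units: 526 mm is 0.526, 95 mm is 0.095.

Emit:
{"op": "arm_command", "data": {
  "plan": [
    [[0.526, 0.095, 0.035, 0, 0, 0, -1], [0.526, 0.095, 0.035, 0, 0, 0, -1], [0.526, 0.095, 0.035, 0, 0, 0, -1], [0.526, 0.095, 0.035, 0, 0, 0, -1], [0.526, 0.095, 0.035, 0, 0, 0, -1], [0.526, 0.095, 0.035, 0, 0, 0, -1], [0.526, 0.095, 0.035, 0, 0, 0, -1], [0.526, 0.095, 0.035, 0, 0, 0, -1], [0.526, 0.095, 0.035, 0, 0, 0, -1], [0.526, 0.095, 0.035, 0, 0, 0, -1], [0.526, 0.095, 0.035, 0, 0, 0, -1], [0.526, 0.095, 0.035, 0, 0, 0, -1]]
  ]
}}

```text
time_s: 23.65
ee_pos: [0.564, 0.3043, 0.1637]
eef_rot: [-3.138, 0.001, 1.656]
force: [-1.3, -0.9, -0.8]
grip_width: 0.0939
grip_force: 0.0
```

```bash
python3 - <<'E'
from h import *
i=cams.camera_info('top');p=cv2.imread('pics/top1.png')
h=cv2.cvtColor(p,cv2.COLOR_BGR2HSV)
for u,v in((165,215),(196,244),(226,211),(160,250)):print(h[v-2:v+3,u-2:u+3].reshape(-1,3).mean(0))
m=((h[...,1]>115)&(h[...,2]<215)).astype('uint8');m[:190]=0;m[256:]=0;m[:,:150]=0;m[:,242:]=0
n,l,s,c=cv2.connectedComponentsWithStats(cv2.morphologyEx(m,cv2.MORPH_OPEN,np.ones((3,3))))
for j in range(1,n):
  if s[j,4]>100: print(s[j],c[j].round(1),ray(i,*c[j],.018).round(4), [ray(i,s[j,0]+s[j,2]/2-.5,s[j,1]+s[j,3]/2-.5,.018).round(4)])
E
python3 g.py  565,301,120
```

```text
[ 15.88 171.72 214.84]
[ 15.88 172.96 213.32]
[ 15.92 172.56 216.2 ]
[ 22.84 121.24 242.04]
[183 208  27  22 265] [196.  219.5] [0.5512 0.2978 0.018 ] [array([0.5535, 0.298 , 0.018 ])]
t 23.65 tcp [564.  304.3 163.7] rot [-3.138e+00  1.000e-03  1.656e+00] w 93.9 gf 0.0 q6 [0.44 0.35]
565,301,120 -> [-3.4, 0.7, 43.7] [0.0, -0.0, 0.004]
```

In the tool's units: 117 mm is 0.117, 100 mm is 0.1.

Emit:
{"op": "arm_command", "data": {
  "plan": [
    [[0, 0, 0.035, 0, 0, 0, -1], [0, 0, 0.07, 0, 0, 0, -1], [0, 0, 0.1, 0, 0, 0, -1], [0, 0, 0.114, 0, 0, 0, -1], [0, 0, 0.117, 0, 0, 0, -1], [0, 0, 0.117, 0, 0, 0, -1], [0, 0, 0.117, 0, 0, 0, -1]]
  ]
}}

```text
time_s: 24.35
ee_pos: [0.5661, 0.3009, 0.051]
eef_rot: [3.14, -0.001, 1.652]
force: [0.3, -0.2, 0.1]
grip_width: 0.0936
grip_force: 0.0
```

```bash
python3 - <<'E'
from h import *
i=cams.camera_info('top');p=cv2.imread('pics/top1.png')
h=cv2.cvtColor(p,cv2.COLOR_BGR2HSV)
m=(h[...,1]>145).astype('uint8');m[:190]=0;m[258:]=0;m[:,:150]=0;m[:,242:]=0
n,l,s,c=cv2.connectedComponentsWithStats(cv2.morphologyEx(m,cv2.MORPH_OPEN,np.ones((3,3))))
for j in range(1,n):
  if s[j,4]>100: print(s[j],ray(i,*c[j],.018).round(4), [ray(i,s[j,0]+s[j,2]/2-.5,s[j,1]+s[j,3]/2-.5,.018).round(4)])
E
python3 g.py  565,301,46
```

```text
[ 151  199   60   59 1987] [0.5397 0.3235 0.018 ] [array([0.5318, 0.3331, 0.018 ])]
[211 198  30  28 661] [0.5691 0.231  0.018 ] [array([0.5693, 0.2301, 0.018 ])]
t 24.35 tcp [566.1 300.9  51. ] rot [ 3.140e+00 -1.000e-03  1.652e+00] w 93.6 gf 0.0 q6 [0.43 0.35]
565,301,46 -> [0.2, -1.1, 5.0] [-0.0, 0.0, -0.0]
```

In the tool's units: 4 mm is 0.004, -1 mm is -0.001.

Emit:
{"op": "arm_command", "data": {
  "plan": [
    [[0, -0.001, 0.004, 0, 0, 0, -1], [0, -0.001, 0.004, 0, 0, 0, 1], [0, -0.001, 0.004, 0, 0, 0, 1], [0, -0.001, 0.004, 0, 0, 0, 1], [0, -0.001, 0.004, 0, 0, 0, 1], [0, -0.001, 0.004, 0, 0, 0, 1], [0, -0.001, 0.004, 0, 0, 0, 1], [0, -0.001, 0.004, 0, 0, 0, 1], [0, -0.001, 0.004, 0, 0, 0, 1], [0, -0.001, 0.004, 0, 0, 0, 1]]
  ]
}}

```text
time_s: 25.35
ee_pos: [0.5644, 0.3007, 0.0454]
eef_rot: [3.142, -0.0, 1.652]
force: [1.1, 0.1, 0.3]
grip_width: 0.0317
grip_force: 35.0
```

```bash
python3 g.py  566.5,-6,106
```

```text
t 25.35 tcp [564.4 300.7  45.4] rot [ 3.142 -0.     1.652] w 31.7 gf 35.0 q6 [0.43 0.35]
566.5,-6,106 -> [-305.8, -22.7, -60.6] [-0.0, 0.0, -0.0]
```

In the tool's units: -298 mm is -0.298, -278 mm is -0.278.

Emit:
{"op": "arm_command", "data": {
  "plan": [
    [[0, 0, -0.008, 0, 0, 0, 1], [0, 0, -0.026, 0, 0, 0, 1], [-0.004, 0, -0.048, 0, 0, 0, 1], [-0.02, -0.001, -0.056, 0, 0, 0, 1], [-0.05, -0.004, -0.058, 0, 0, 0, 1], [-0.09, -0.007, -0.058, 0, 0, 0, 1], [-0.132, -0.01, -0.058, 0, 0, 0, 1], [-0.174, -0.013, -0.058, 0, 0, 0, 1], [-0.214, -0.016, -0.058, 0, 0, 0, 1], [-0.25, -0.019, -0.058, 0, 0, 0, 1], [-0.278, -0.021, -0.058, 0, 0, 0, 1], [-0.298, -0.022, -0.058, 0, 0, 0, 1]]
  ]
}}

```text
time_s: 26.55
ee_pos: [0.5658, -0.0009, 0.1032]
eef_rot: [-3.141, 0.0, 1.65]
force: [0.2, 0.3, -1.7]
grip_width: 0.0323
grip_force: 35.0
```

In the tool's units: 66 mm is 0.066, 62 mm is 0.062.

Emit:
{"op": "arm_command", "data": {
  "plan": [
    [[-0.007, 0, 0.01, 0, 0, 0, 1], [-0.007, 0, 0.026, 0, 0, 0, 1], [-0.007, 0, 0.042, 0, 0, 0, 1], [-0.007, 0, 0.055, 0, 0, 0, 1], [-0.007, 0, 0.062, 0, 0, 0, 1], [-0.007, 0, 0.066, 0, 0, 0, 1], [-0.007, 0, 0.066, 0, 0, 0, 1], [-0.007, 0, 0.066, 0, 0, 0, 1]]
  ]
}}

```text
time_s: 27.35
ee_pos: [0.5674, -0.0051, 0.0379]
eef_rot: [3.141, 0.0, 1.652]
force: [-0.5, 0.4, -1.0]
grip_width: 0.0325
grip_force: 35.0
```

```bash
python3 - <<'E'
from h import *
i,p,d=snap('side','s1.png')
E
python3 g.py  566.5,-6,34
```

```text
t 27.4 tcp [567.5  -5.1  38. ] rot [3.141 0.    1.652] w 32.3 gf 35.0 q6 [-0.07 -0.15]
566.5,-6,34 -> [-0.8, -1.1, 4.0] [0.0, 0.0, -0.0]
```

View pics/s1.png

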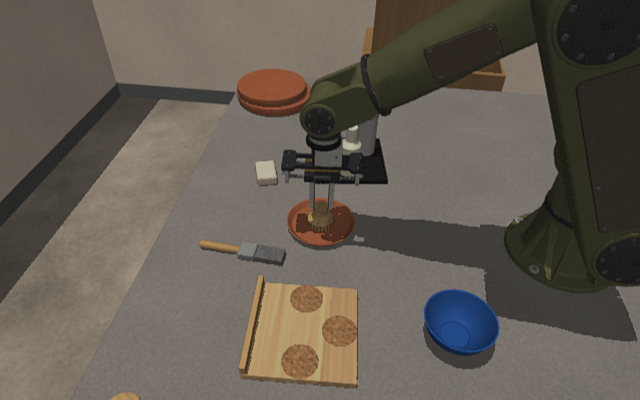

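The side view shows the palm tool upright at (320,220), just above the middle of the dish. Lowering and releasing.

In the tool's units: 4 mm is 0.004, 2 mm is 0.002.

Emit:
{"op": "arm_command", "data": {
  "plan": [
    [[-0.001, -0.001, 0.002, 0, 0, 0, 1], [-0.001, -0.001, 0.004, 0, 0, 0, 1], [-0.001, -0.001, 0.004, 0, 0, 0, 1], [-0.001, -0.001, 0.004, 0, 0, 0, 1]]
  ]
}}

```text
time_s: 27.8
ee_pos: [0.5662, -0.0063, 0.0334]
eef_rot: [3.142, 0.0, 1.652]
force: [-1.1, -0.6, -0.6]
grip_width: 0.0322
grip_force: 35.0
```

In the tool's units: -180 mm is -0.18, -150 mm is -0.15.

Emit:
{"op": "arm_command", "data": {
  "plan": [
    [[0, 0, 0, 0, 0, 0, -1], [0, 0, 0, 0, 0, 0, -1], [0, 0, 0, 0, 0, 0, -1], [0, 0, 0, 0, 0, 0, -1], [0, 0, 0, 0, 0, 0, -1], [0, 0, 0, 0, 0, 0, -1], [0, 0, -0.015, 0, 0, 0, -1], [0, 0, -0.05, 0, 0, 0, -1], [0, 0, -0.1, 0, 0, 0, -1], [0, 0, -0.15, 0, 0, 0, -1], [0, 0, -0.18, 0, 0, 0, -1], [0, 0, -0.18, 0, 0, 0, -1]]
  ]
}}

```text
time_s: 29.0
ee_pos: [0.5677, -0.0063, 0.2194]
eef_rot: [3.133, 0.001, 1.652]
force: [0.4, -0.5, 0.2]
grip_width: 0.0939
grip_force: 0.0
```

```bash
python3 g.py  500,-100,215
```

```text
t 29.0 tcp [567.7  -6.3 219.4] rot [3.133e+00 1.000e-03 1.652e+00] w 93.9 gf 0.0 q6 [-0.08 -0.16]
500,-100,215 -> [-87.9, -75.1, 4.4] [0.0, 0.0, -0.0]
```

```bash
python3 g.py  513.5,-231.4,213
```

```text
t 29.0 tcp [567.7  -6.3 219.4] rot [3.133e+00 1.000e-03 1.652e+00] w 93.9 gf 0.0 q6 [-0.08 -0.16]
513.5,-231.4,213 -> [-220.0, -72.2, 6.4] [0.0, 0.0, -0.0]
```

In the tool's units: -220 mm is -0.22, -72 mm is -0.072.

Emit:
{"op": "arm_command", "data": {
  "plan": [
    [[-0.22, -0.072, 0, 0, 0, 0, -1], [-0.22, -0.072, 0, 0, 0, 0, -1], [-0.22, -0.072, 0, 0, 0, 0, -1], [-0.22, -0.072, 0, 0, 0, 0, -1], [-0.22, -0.072, 0, 0, 0, 0, -1], [-0.22, -0.072, 0, 0, 0, 0, -1], [-0.22, -0.072, 0, 0, 0, 0, -1], [-0.22, -0.072, 0, 0, 0, 0, -1]]
  ]
}}

```text
time_s: 29.8
ee_pos: [0.5124, -0.2303, 0.2133]
eef_rot: [-3.141, -0.0, 1.653]
force: [0.2, 0.1, 0.4]
grip_width: 0.0939
grip_force: 0.0
```

```bash
python3 - <<'E'
from h import *
i,p,d=snap('wrist','w2.png')
P=cloud(i,d)
m=(P[...,2]>.13)&(P[...,2]<.165);m[290:]=0
k,lab=cv2.connectedComponents(m.astype('uint8'))
for j in range(1,k):
    q=P[lab==j]
    if len(q)>300: print(len(q),np.median(q[:,2]).round(4),cv2.minAreaRect(q[:,:2].astype('f')*1000))
i,p,d=snap('top');P=cloud(i,d)
m=(P[...,2]>.059)&(P[...,2]<.072);m[:170]=0;m[255:]=0;m[:,:285]=0;m[:,372:]=0;q=P[m]
print('knob',len(q),cv2.minAreaRect(q[:,:2].astype('f')*1000))
E
python3 g.py  513.5,-231.4,112
```

```text
899 0.149 ((514.43896484375, -231.3668670654297), (28.591041564941406, 29.673799514770508), 4.468472480773926)
978 0.1418 ((474.9502868652344, -319.7186584472656), (22.267841339111328, 56.64955520629883), 89.42533111572266)
1214 0.1458 ((580.44091796875, -308.4171142578125), (52.598243713378906, 23.996509552001953), 11.576324462890625)
knob 184 ((565.389892578125, -6.216937065124512), (30.710878372192383, 31.3912410736084), 89.86532592773438)
t 29.9 tcp [ 512.6 -230.2  213.5] rot [ 3.142 -0.     1.653] w 94.0 gf 0.0 q6 [-0.49 -0.57]
513.5,-231.4,112 -> [-1.3, 0.8, 101.5] [0.0, -0.0, 0.001]
```

View pics/w2.png

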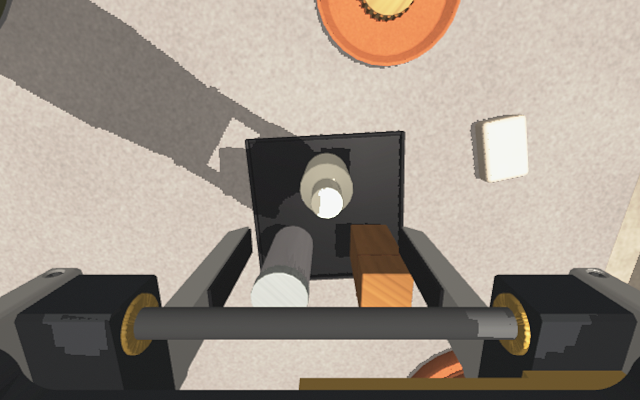

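The wrist view shows all three standing in the tray: bottle at (327,195), canister at (285,265), box at (380,265). The palm tool is centred in the dish to about 1 mm. Now the bottle goes back.

In the tool's units: 102 mm is 0.102, 98 mm is 0.098.

Emit:
{"op": "arm_command", "data": {
  "plan": [
    [[-0.001, 0.001, 0.02, 0, 0, 0, -1], [-0.001, 0.001, 0.05, 0, 0, 0, -1], [-0.001, 0.001, 0.08, 0, 0, 0, -1], [-0.001, 0.001, 0.098, 0, 0, 0, -1], [-0.001, 0.001, 0.102, 0, 0, 0, -1], [-0.001, 0.001, 0.102, 0, 0, 0, 1], [-0.001, 0.001, 0.102, 0, 0, 0, 1], [-0.001, 0.001, 0.102, 0, 0, 0, 1], [-0.001, 0.001, 0.102, 0, 0, 0, 1], [-0.001, 0.001, 0.102, 0, 0, 0, 1], [-0.001, 0.001, 0.102, 0, 0, 0, 1], [-0.001, 0.001, 0.102, 0, 0, 0, 1]]
  ]
}}

```text
time_s: 31.1
ee_pos: [0.5133, -0.2323, 0.1115]
eef_rot: [3.142, 0.0, 1.652]
force: [0.0, 0.3, 0.1]
grip_width: 0.0413
grip_force: 0.0
```

Emit:
{"op": "arm_command", "data": {
  "plan": [
    [[0, 0, 0, 0, 0, 0, 1], [0, 0, 0, 0, 0, 0, 1], [0, 0, 0, 0, 0, 0, 1]]
  ]
}}

```text
time_s: 31.4
ee_pos: [0.5134, -0.2323, 0.1114]
eef_rot: [3.142, 0.0, 1.652]
force: [0.7, 1.0, -0.5]
grip_width: 0.0292
grip_force: 35.0
```

```bash
python3 g.py  561.6,370.6,210
```

```text
t 31.4 tcp [ 513.4 -232.3  111.4] rot [3.142 0.    1.652] w 29.2 gf 35.0 q6 [-0.49 -0.57]
561.6,370.6,210 -> [597.0, 96.8, -98.6] [0.0, 0.0, -0.0]
```

In the tool's units: 250 mm is 0.25, 210 mm is 0.21.

Emit:
{"op": "arm_command", "data": {
  "plan": [
    [[0, 0, -0.008, 0, 0, 0, 1], [0, 0, -0.026, 0, 0, 0, 1], [0, 0, -0.052, 0, 0, 0, 1], [0, 0, -0.078, 0, 0, 0, 1], [0.008, 0.001, -0.096, 0, 0, 0, 1], [0.026, 0.004, -0.1, 0, 0, 0, 1], [0.054, 0.009, -0.1, 0, 0, 0, 1], [0.09, 0.015, -0.1, 0, 0, 0, 1], [0.13, 0.021, -0.1, 0, 0, 0, 1], [0.17, 0.028, -0.1, 0, 0, 0, 1], [0.21, 0.034, -0.1, 0, 0, 0, 1], [0.25, 0.041, -0.1, 0, 0, 0, 1]]
  ]
}}

```text
time_s: 32.6
ee_pos: [0.5337, 0.0219, 0.2119]
eef_rot: [3.141, 0.0, 1.652]
force: [1.2, -0.3, -1.6]
grip_width: 0.0293
grip_force: 35.0
```

In the tool's units: 345 mm is 0.345, 336 mm is 0.336.

Emit:
{"op": "arm_command", "data": {
  "plan": [
    [[0.044, 0.007, 0, 0, 0, 0, 1], [0.088, 0.014, 0, 0, 0, 0, 1], [0.132, 0.021, 0, 0, 0, 0, 1], [0.176, 0.029, 0, 0, 0, 0, 1], [0.218, 0.036, 0.005, 0, 0, 0, 1], [0.258, 0.042, 0.01, 0, 0, 0, 1], [0.292, 0.048, 0.02, 0, 0, 0, 1], [0.318, 0.052, 0.03, 0, 0, 0, 1], [0.336, 0.055, 0.04, 0, 0, 0, 1], [0.345, 0.056, 0.05, 0, 0, 0, 1], [0.345, 0.056, 0.05, 0, 0, 0, 1], [0.345, 0.056, 0.05, 0, 0, 0, 1]]
  ]
}}

```text
time_s: 33.8
ee_pos: [0.562, 0.3679, 0.1617]
eef_rot: [-3.141, 0.0, 1.651]
force: [0.5, -0.1, -1.5]
grip_width: 0.0293
grip_force: 35.0
```

```bash
python3 g.py  561.6,370,125
```

```text
t 33.8 tcp [562.  367.9 161.7] rot [-3.141  0.     1.651] w 29.3 gf 35.0 q6 [0.53 0.44]
561.6,370,125 -> [2.1, -0.2, 36.7] [0.0, 0.0, -0.001]
```

Emit:
{"op": "arm_command", "data": {
  "plan": [
    [[0.001, 0, 0.015, 0, 0, 0, 1], [0.001, 0, 0.028, 0, 0, 0, 1], [0.001, 0, 0.034, 0, 0, 0, 1], [0.001, 0, 0.036, 0, 0, 0, 1], [0.001, 0, 0.036, 0, 0, 0, 1], [0.001, 0, 0.036, 0, 0, 0, 1], [0.001, 0, 0.036, 0, 0, 0, 1]]
  ]
}}

```text
time_s: 34.5
ee_pos: [0.5619, 0.3697, 0.1258]
eef_rot: [3.141, -0.0, 1.652]
force: [0.4, -0.2, -3.0]
grip_width: 0.029
grip_force: 35.0
```

```bash
python3 g.py  561.6,370,124.5
```

```text
t 34.5 tcp [561.9 369.7 125.8] rot [ 3.141 -0.     1.652] w 29.0 gf 35.0 q6 [0.53 0.45]
561.6,370,124.5 -> [0.3, -0.3, 1.3] [0.0, 0.0, -0.0]
```

In the tool's units: -95 mm is -0.095, -50 mm is -0.05.

Emit:
{"op": "arm_command", "data": {
  "plan": [
    [[0, 0, 0.001, 0, 0, 0, 1], [0, 0, 0.001, 0, 0, 0, 1], [0, 0, 0.001, 0, 0, 0, -1], [0, 0, 0.001, 0, 0, 0, -1], [0, 0, 0.001, 0, 0, 0, -1], [0, 0, 0.001, 0, 0, 0, -1], [0, 0, 0.001, 0, 0, 0, -1], [0, 0, 0.001, 0, 0, 0, -1], [0, 0, -0.015, 0, 0, 0, -1], [0, 0, -0.05, 0, 0, 0, -1], [0, 0, -0.095, 0, 0, 0, -1], [0, 0, -0.095, 0, 0, 0, -1]]
  ]
}}

```text
time_s: 35.7
ee_pos: [0.5634, 0.3706, 0.2274]
eef_rot: [3.133, -0.004, 1.652]
force: [0.5, 0.3, 0.6]
grip_width: 0.0943
grip_force: 0.0
```

```bash
python3 g.py  473,-338.5,220
```

```text
t 35.7 tcp [563.4 370.6 227.4] rot [ 3.133 -0.004  1.652] w 94.3 gf 0.0 q6 [0.53 0.45]
473,-338.5,220 -> [-699.4, -147.5, 7.4] [0.0, 0.0, -0.0]
```

Emit:
{"op": "arm_command", "data": {
  "plan": [
    [[-0.698, -0.146, 0, 0, 0, 0, -1], [-0.698, -0.146, 0, 0, 0, 0, -1], [-0.698, -0.146, 0, 0, 0, 0, -1], [-0.698, -0.146, 0, 0, 0, 0, -1], [-0.698, -0.146, 0, 0, 0, 0, -1], [-0.698, -0.146, 0, 0, 0, 0, -1], [-0.698, -0.146, 0, 0, 0, 0, -1], [-0.698, -0.146, 0, 0, 0, 0, -1], [-0.698, -0.146, 0, 0, 0, 0, -1], [-0.698, -0.146, 0, 0, 0, 0, -1], [-0.698, -0.146, 0, 0, 0, 0, -1], [-0.698, -0.146, 0, 0, 0, 0, -1]]
  ]
}}

```text
time_s: 36.9
ee_pos: [0.4862, -0.2276, 0.2204]
eef_rot: [3.141, 0.0, 1.652]
force: [1.6, 0.2, -0.2]
grip_width: 0.0939
grip_force: 0.0
```

```bash
python3 - <<'E'
from h import *
i,p,d=snap('wrist','w3.png')
P=cloud(i,d)
m=(P[...,2]>.13)&(P[...,2]<.165);m[290:]=0
k,lab=cv2.connectedComponents(m.astype('uint8'))
for j in range(1,k):
    q=P[lab==j]
    if len(q)>300: print(len(q),np.median(q[:,2]).round(4),cv2.minAreaRect(q[:,:2].astype('f')*1000))
i,p,d=snap('top','top2.png');P=cloud(i,d)
for n,w,lo,hi in(('bottle',(120,180,190,230),.15,.18),('knob',(285,372,170,255),.059,.072)):
    m=(P[...,2]>lo)&(P[...,2]<hi);k=np.zeros_like(m);k[w[2]:w[3],w[0]:w[1]]=1;q=P[m&k]
    print(n,len(q),cv2.minAreaRect(q[:,:2].astype('f')*1000))
E
python3 g.py  473,-338.5,220
```

```text
663 0.1457 ((569.355224609375, -309.5655517578125), (33.82103729248047, 23.64729881286621), 17.91550636291504)
911 0.1418 ((474.4278869628906, -320.8538513183594), (58.22518539428711, 24.155284881591797), 1.1248928308486938)
bottle 206 ((561.1170654296875, 369.9288024902344), (28.834909439086914, 28.543542861938477), 3.334308385848999)
knob 186 ((565.431884765625, -6.2302045822143555), (31.449726104736328, 30.74183464050293), 0.0842684954404831)
t 37.0 tcp [ 485.6 -230.3  219.8] rot [-3.141  0.     1.647] w 94.1 gf 0.0 q6 [-0.51 -0.59]
473,-338.5,220 -> [-106.9, -20.7, -0.2] [0.0, 0.0, -0.005]
```

In the tool's units: -104 mm is -0.104, -20 mm is -0.02.

Emit:
{"op": "arm_command", "data": {
  "plan": [
    [[-0.104, -0.02, 0, 0, 0, 0, -1], [-0.104, -0.02, 0, 0, 0, 0, -1], [-0.104, -0.02, 0, 0, 0, 0, -1], [-0.104, -0.02, 0, 0, 0, 0, -1], [-0.104, -0.02, 0, 0, 0, 0, -1]]
  ]
}}

```text
time_s: 37.5
ee_pos: [0.4757, -0.3298, 0.2203]
eef_rot: [-3.142, -0.0, 1.653]
force: [0.0, 0.6, 1.1]
grip_width: 0.0943
grip_force: 0.0
```

```bash
python3 g.py  473,-338.5,85
```

```text
t 37.5 tcp [ 475.7 -329.8  220.3] rot [-3.142 -0.     1.653] w 94.3 gf 0.0 q6 [-0.67 -0.75]
473,-338.5,85 -> [-8.5, -3.4, 135.3] [0.0, -0.0, 0.001]
```

Emit:
{"op": "arm_command", "data": {
  "plan": [
    [[-0.007, -0.003, 0.02, 0, 0, 0, -1], [-0.007, -0.003, 0.06, 0, 0, 0, -1], [-0.007, -0.003, 0.1, 0, 0, 0, -1], [-0.007, -0.003, 0.125, 0, 0, 0, -1], [-0.007, -0.003, 0.134, 0, 0, 0, -1], [-0.007, -0.003, 0.135, 0, 0, 0, -1], [-0.007, -0.003, 0.135, 0, 0, 0, -1]]
  ]
}}

```text
time_s: 38.2
ee_pos: [0.4737, -0.338, 0.0869]
eef_rot: [3.14, 0.001, 1.653]
force: [-0.3, 0.5, 0.6]
grip_width: 0.0938
grip_force: 0.0
```

```bash
python3 g.py  473,-338.5,84.5
```

```text
t 38.2 tcp [ 473.7 -338.    86.9] rot [3.140e+00 1.000e-03 1.653e+00] w 93.8 gf 0.0 q6 [-0.68 -0.76]
473,-338.5,84.5 -> [-0.4, -0.8, 2.4] [-0.0, -0.0, 0.001]
```

Emit:
{"op": "arm_command", "data": {
  "plan": [
    [[0, 0, 0, 0, 0, 0, -1], [0, 0, 0, 0, 0, 0, 1], [0, 0, 0, 0, 0, 0, 1], [0, 0, 0, 0, 0, 0, 1], [0, 0, 0, 0, 0, 0, 1], [0, 0, 0, 0, 0, 0, 1], [0, 0, 0, 0, 0, 0, 1], [0, 0, 0, 0, 0, 0, 1]]
  ]
}}

```text
time_s: 39.0
ee_pos: [0.473, -0.3382, 0.0855]
eef_rot: [3.141, 0.0, 1.652]
force: [0.2, 0.3, 0.5]
grip_width: 0.0596
grip_force: 35.0
```

```bash
python3 g.py  494.8,297,155
```

```text
t 39.0 tcp [ 473.  -338.2   85.5] rot [3.141 0.    1.652] w 59.6 gf 35.0 q6 [-0.68 -0.76]
494.8,297,155 -> [631.4, 73.1, -69.5] [0.0, 0.0, -0.0]
```

In the tool's units: 316 mm is 0.316, 272 mm is 0.272.

Emit:
{"op": "arm_command", "data": {
  "plan": [
    [[0, 0, -0.008, 0, 0, 0, 1], [0, 0, -0.026, 0, 0, 0, 1], [0, 0, -0.05, 0, 0, 0, 1], [0.008, 0.001, -0.068, 0, 0, 0, 1], [0.028, 0.003, -0.072, 0, 0, 0, 1], [0.06, 0.007, -0.072, 0, 0, 0, 1], [0.098, 0.011, -0.072, 0, 0, 0, 1], [0.14, 0.016, -0.072, 0, 0, 0, 1], [0.184, 0.021, -0.072, 0, 0, 0, 1], [0.228, 0.026, -0.072, 0, 0, 0, 1], [0.272, 0.031, -0.072, 0, 0, 0, 1], [0.316, 0.036, -0.072, 0, 0, 0, 1]]
  ]
}}

```text
time_s: 40.2
ee_pos: [0.4821, -0.0176, 0.1569]
eef_rot: [-3.141, -0.0, 1.652]
force: [0.1, 0.3, -1.7]
grip_width: 0.0597
grip_force: 35.0
```

In the tool's units: 315 mm is 0.315, 312 mm is 0.312.

Emit:
{"op": "arm_command", "data": {
  "plan": [
    [[0.044, 0.005, 0, 0, 0, 0, 1], [0.088, 0.01, 0, 0, 0, 0, 1], [0.132, 0.015, 0, 0, 0, 0, 1], [0.176, 0.02, 0, 0, 0, 0, 1], [0.216, 0.025, 0, 0, 0, 0, 1], [0.252, 0.029, 0, 0, 0, 0, 1], [0.282, 0.033, 0, 0, 0, 0, 1], [0.302, 0.035, 0.004, 0, 0, 0, 1], [0.312, 0.036, 0.012, 0, 0, 0, 1], [0.315, 0.037, 0.024, 0, 0, 0, 1], [0.315, 0.037, 0.028, 0, 0, 0, 1], [0.315, 0.037, 0.028, 0, 0, 0, 1]]
  ]
}}

```text
time_s: 41.4
ee_pos: [0.4942, 0.2957, 0.1283]
eef_rot: [-3.14, 0.001, 1.651]
force: [0.0, 0.3, -1.7]
grip_width: 0.0593
grip_force: 35.0
```

```bash
python3 g.py  494.8,297.3,98.5
```

```text
t 41.4 tcp [494.2 295.7 128.3] rot [-3.140e+00  1.000e-03  1.651e+00] w 59.3 gf 35.0 q6 [0.48 0.4 ]
494.8,297.3,98.5 -> [1.6, 0.7, 29.8] [-0.0, 0.0, -0.001]
```

In the tool's units: 30 mm is 0.03, 28 mm is 0.028.

Emit:
{"op": "arm_command", "data": {
  "plan": [
    [[0, 0, 0.012, 0, 0, 0, 1], [0, 0, 0.022, 0, 0, 0, 1], [0, 0, 0.028, 0, 0, 0, 1], [0, 0, 0.03, 0, 0, 0, 1], [0, 0, 0.03, 0, 0, 0, 1], [0, 0, 0.03, 0, 0, 0, 1], [0, 0, 0.03, 0, 0, 0, 1]]
  ]
}}

```text
time_s: 42.1
ee_pos: [0.4948, 0.2968, 0.0997]
eef_rot: [3.141, -0.0, 1.652]
force: [0.2, 0.1, -0.9]
grip_width: 0.0596
grip_force: 35.0
```

```bash
python3 g.py  494.8,297.3,98.5
```

```text
t 42.1 tcp [494.8 296.8  99.7] rot [ 3.141 -0.     1.652] w 59.6 gf 35.0 q6 [0.48 0.4 ]
494.8,297.3,98.5 -> [0.5, 0.1, 1.2] [0.0, 0.0, -0.0]
```

In the tool's units: -120 mm is -0.12, -90 mm is -0.09.

Emit:
{"op": "arm_command", "data": {
  "plan": [
    [[0, 0, 0.001, 0, 0, 0, 1], [0, 0, 0.001, 0, 0, 0, 1], [0, 0, 0.001, 0, 0, 0, -1], [0, 0, 0.001, 0, 0, 0, -1], [0, 0, 0.001, 0, 0, 0, -1], [0, 0, 0.001, 0, 0, 0, -1], [0, 0, 0.001, 0, 0, 0, -1], [0, 0, -0.012, 0, 0, 0, -1], [0, 0, -0.045, 0, 0, 0, -1], [0, 0, -0.09, 0, 0, 0, -1], [0, 0, -0.12, 0, 0, 0, -1], [0, 0, -0.12, 0, 0, 0, -1]]
  ]
}}

```text
time_s: 43.3
ee_pos: [0.4959, 0.2974, 0.2251]
eef_rot: [3.134, -0.003, 1.652]
force: [-0.1, 0.7, -0.1]
grip_width: 0.0941
grip_force: 0.0
```

```bash
python3 g.py  581.7,-240,220
```

```text
t 43.3 tcp [495.9 297.4 225.1] rot [ 3.134e+00 -3.000e-03  1.652e+00] w 94.1 gf 0.0 q6 [0.48 0.4 ]
581.7,-240,220 -> [-542.6, 41.9, 5.1] [0.0, 0.0, -0.0]
```

In the tool's units: -625 mm is -0.625, 36 mm is 0.036.

Emit:
{"op": "arm_command", "data": {
  "plan": [
    [[-0.625, 0.036, 0, 0, 0, 0, -1], [-0.625, 0.036, 0, 0, 0, 0, -1], [-0.625, 0.036, 0, 0, 0, 0, -1], [-0.625, 0.036, 0, 0, 0, 0, -1], [-0.625, 0.036, 0, 0, 0, 0, -1], [-0.625, 0.036, 0, 0, 0, 0, -1], [-0.625, 0.036, 0, 0, 0, 0, -1], [-0.625, 0.036, 0, 0, 0, 0, -1], [-0.625, 0.036, 0, 0, 0, 0, -1], [-0.625, 0.036, 0, 0, 0, 0, -1], [-0.625, 0.036, 0, 0, 0, 0, -1], [-0.625, 0.036, 0, 0, 0, 0, -1]]
  ]
}}

```text
time_s: 44.5
ee_pos: [0.5772, -0.2996, 0.2193]
eef_rot: [-3.141, -0.0, 1.652]
force: [1.6, 0.5, -0.6]
grip_width: 0.0943
grip_force: 0.0
```

In the tool's units: -20 mm is -0.02, 1 mm is 0.001.

Emit:
{"op": "arm_command", "data": {
  "plan": [
    [[-0.02, 0.001, 0, 0, 0, 0, -1], [-0.02, 0.001, 0, 0, 0, 0, -1], [-0.02, 0.001, 0, 0, 0, 0, -1]]
  ]
}}

```text
time_s: 44.8
ee_pos: [0.5799, -0.317, 0.2189]
eef_rot: [-3.141, -0.001, 1.651]
force: [0.1, 0.4, -0.1]
grip_width: 0.0937
grip_force: 0.0
```

```bash
python3 - <<'E'
from h import *
i,p,d=snap('wrist','w4.png')
P=cloud(i,d)
m=(P[...,2]>.13)&(P[...,2]<.165);m[290:]=0
k,lab=cv2.connectedComponents(m.astype('uint8'))
for j in range(1,k):
    q=P[lab==j]
    if len(q)>300: print(len(q),np.median(q[:,2]).round(4),cv2.minAreaRect(q[:,:2].astype('f')*1000))
E
python3 g.py  581.7,-323.8,98
```

```text
3030 0.1461 ((583.071533203125, -325.55877685546875), (52.00149917602539, 52.717620849609375), 4.364609718322754)
t 44.85 tcp [ 580.1 -316.4  219.3] rot [-3.141 -0.     1.652] w 93.9 gf 0.0 q6 [-0.55 -0.64]
581.7,-323.8,98 -> [-7.5, 1.0, 121.3] [0.0, -0.0, 0.0]
```

Box yaw is still aligned with the tool; descending.

In the tool's units: 121 mm is 0.121, 114 mm is 0.114.

Emit:
{"op": "arm_command", "data": {
  "plan": [
    [[-0.007, 0.001, 0.02, 0, 0, 0, -1], [-0.007, 0.001, 0.055, 0, 0, 0, -1], [-0.007, 0.001, 0.09, 0, 0, 0, -1], [-0.007, 0.001, 0.114, 0, 0, 0, -1], [-0.007, 0.001, 0.121, 0, 0, 0, -1], [-0.007, 0.001, 0.121, 0, 0, 0, -1], [-0.007, 0.001, 0.121, 0, 0, 0, -1]]
  ]
}}

```text
time_s: 45.55
ee_pos: [0.5824, -0.3242, 0.1003]
eef_rot: [3.14, 0.001, 1.652]
force: [0.8, -0.3, 0.4]
grip_width: 0.094
grip_force: 0.0
```

Emit:
{"op": "arm_command", "data": {
  "plan": [
    [[0, 0, 0, 0, 0, 0, 1], [0, 0, 0, 0, 0, 0, 1], [0, 0, 0, 0, 0, 0, 1], [0, 0, 0, 0, 0, 0, 1], [0, 0, 0, 0, 0, 0, 1], [0, 0, 0, 0, 0, 0, 1], [0, 0, 0, 0, 0, 0, 1], [0, 0, 0, 0, 0, 0, 1]]
  ]
}}

```text
time_s: 46.35
ee_pos: [0.5817, -0.3243, 0.0984]
eef_rot: [-3.142, 0.0, 1.652]
force: [0.1, -0.3, 0.0]
grip_width: 0.0515
grip_force: 35.0
```

```bash
python3 g.py  568.4,232,170
```

```text
t 46.35 tcp [ 581.7 -324.3   98.4] rot [-3.142  0.     1.652] w 51.5 gf 35.0 q6 [-0.56 -0.64]
568.4,232,170 -> [555.6, 31.8, -71.6] [-0.0, 0.0, -0.0]
```

In the tool's units: 250 mm is 0.25, 170 mm is 0.17.

Emit:
{"op": "arm_command", "data": {
  "plan": [
    [[0, 0, -0.008, 0, 0, 0, 1], [0, 0, -0.026, 0, 0, 0, 1], [0, 0, -0.052, 0, 0, 0, 1], [0, 0, -0.078, 0, 0, 0, 1], [0.008, 0, -0.094, 0, 0, 0, 1], [0.026, 0.001, -0.098, 0, 0, 0, 1], [0.054, 0.003, -0.098, 0, 0, 0, 1], [0.09, 0.005, -0.098, 0, 0, 0, 1], [0.13, 0.007, -0.098, 0, 0, 0, 1], [0.17, 0.01, -0.098, 0, 0, 0, 1], [0.21, 0.012, -0.098, 0, 0, 0, 1], [0.25, 0.014, -0.098, 0, 0, 0, 1]]
  ]
}}

```text
time_s: 47.55
ee_pos: [0.5742, -0.0711, 0.1953]
eef_rot: [-3.14, -0.001, 1.652]
force: [0.0, 0.3, -1.3]
grip_width: 0.0515
grip_force: 35.0
```

In the tool's units: 304 mm is 0.304, 300 mm is 0.3.

Emit:
{"op": "arm_command", "data": {
  "plan": [
    [[0.042, 0.002, 0, 0, 0, 0, 1], [0.084, 0.005, 0, 0, 0, 0, 1], [0.126, 0.007, 0, 0, 0, 0, 1], [0.168, 0.01, 0, 0, 0, 0, 1], [0.206, 0.012, 0.005, 0, 0, 0, 1], [0.24, 0.014, 0.012, 0, 0, 0, 1], [0.268, 0.015, 0.022, 0, 0, 0, 1], [0.288, 0.016, 0.032, 0, 0, 0, 1], [0.3, 0.017, 0.042, 0, 0, 0, 1], [0.304, 0.017, 0.05, 0, 0, 0, 1], [0.304, 0.017, 0.05, 0, 0, 0, 1], [0.304, 0.017, 0.05, 0, 0, 0, 1]]
  ]
}}

```text
time_s: 48.75
ee_pos: [0.5678, 0.2297, 0.1465]
eef_rot: [-3.141, 0.0, 1.651]
force: [-0.9, 0.2, -1.2]
grip_width: 0.0519
grip_force: 35.0
```

```bash
python3 g.py  568.4,232,111.4
```

```text
t 48.75 tcp [567.8 229.7 146.5] rot [-3.141  0.     1.651] w 51.9 gf 35.0 q6 [0.32 0.24]
568.4,232,111.4 -> [2.3, 0.8, 35.1] [-0.0, 0.0, -0.001]
```

In the tool's units: 35 mm is 0.035, 33 mm is 0.033.

Emit:
{"op": "arm_command", "data": {
  "plan": [
    [[0.001, 0, 0.014, 0, 0, 0, 1], [0.001, 0, 0.026, 0, 0, 0, 1], [0.001, 0, 0.033, 0, 0, 0, 1], [0.001, 0, 0.035, 0, 0, 0, 1], [0.001, 0, 0.035, 0, 0, 0, 1], [0.001, 0, 0.035, 0, 0, 0, 1], [0.001, 0, 0.035, 0, 0, 0, 1]]
  ]
}}

```text
time_s: 49.45
ee_pos: [0.5676, 0.2313, 0.1111]
eef_rot: [-3.141, 0.0, 1.652]
force: [-0.1, 0.5, -1.6]
grip_width: 0.0517
grip_force: 35.0
```

```bash
python3 g.py  568.4,232,111.4
```

```text
t 49.45 tcp [567.6 231.3 111.1] rot [-3.141  0.     1.652] w 51.7 gf 35.0 q6 [0.33 0.25]
568.4,232,111.4 -> [0.7, 0.8, -0.3] [0.0, 0.0, -0.0]
```

Within 1 mm and on the cork. I'll release, retreat, and back away so the cameras can see.

In the tool's units: -150 mm is -0.15, -140 mm is -0.14.

Emit:
{"op": "arm_command", "data": {
  "plan": [
    [[0, 0, 0, 0, 0, 0, -1], [0, 0, 0, 0, 0, 0, -1], [0, 0, 0, 0, 0, 0, -1], [0, 0, 0, 0, 0, 0, -1], [0, 0, 0, 0, 0, 0, -1], [0, 0, -0.015, 0, 0, 0, -1], [0, 0, -0.045, 0, 0, 0, -1], [0, 0, -0.09, 0, 0, 0, -1], [0, 0, -0.13, 0, 0, 0, -1], [-0.05, 0, -0.14, 0, 0, 0, -1], [-0.1, 0, -0.14, 0, 0, 0, -1], [-0.15, -0.04, -0.14, 0, 0, 0, -1]]
  ]
}}

```text
time_s: 50.65
ee_pos: [0.549, 0.0887, 0.2521]
eef_rot: [3.141, 0.0, 1.651]
force: [1.0, -0.4, -0.3]
grip_width: 0.094
grip_force: 0.0
```

In the tool's units: -260 mm is -0.26, -60 mm is -0.06.

Emit:
{"op": "arm_command", "data": {
  "plan": [
    [[-0.26, -0.06, 0, 0, 0, 0, -1], [-0.26, -0.06, 0, 0, 0, 0, -1], [-0.26, -0.06, 0, 0, 0, 0, -1], [-0.26, -0.06, 0, 0, 0, 0, -1], [-0.26, -0.06, 0, 0, 0, 0, -1], [-0.26, -0.06, 0, 0, 0, 0, -1], [-0.26, -0.06, 0, 0, 0, 0, -1], [-0.26, -0.06, 0, 0, 0, 0, -1]]
  ]
}}

```text
time_s: 51.45
ee_pos: [0.5094, -0.1728, 0.2522]
eef_rot: [3.141, 0.0, 1.651]
force: [1.2, 0.5, 0.5]
grip_width: 0.0939
grip_force: 0.0
```

```bash
python3 - <<'E'
from h import *
i,p,d=snap('side','s2.png')
i,p,d=snap('top','top3.png');np.savez('top0b.npz',p=p,d=d)
P=cloud(i,d)
m=(P[...,2]>.145)&(P[...,2]<.175);m[:155]=0;m[275:]=0;m[:,:120]=0;m[:,250:]=0
k,lab=cv2.connectedComponents(m.astype('uint8'))
for j in range(1,k):
    q=P[lab==j]
    if len(q)>30: print(len(q),np.median(q[:,2]).round(4),cv2.minAreaRect(q[:,:2].astype('f')*1000))
m=(P[...,2]>.059)&(P[...,2]<.072);m[:170]=0;m[255:]=0;m[:,:285]=0;m[:,372:]=0;q=P[m]
print('knob',len(q),cv2.minAreaRect(q[:,:2].astype('f')*1000));print(ctrl.get_obs()['time_s'],ctrl.get_obs()['ee_pos'])
E
```

```text
719 0.1606 ((567.444091796875, 230.46963500976562), (52.499393463134766, 53.743255615234375), 4.0468244552612305)
215 0.1634 ((561.5626220703125, 370.2453918457031), (29.470375061035156, 28.25178337097168), 39.584529876708984)
724 0.1568 ((494.0421142578125, 295.6933288574219), (58.68841552734375, 57.62664031982422), 89.40956115722656)
knob 183 ((565.4392700195312, -6.2317047119140625), (30.68337631225586, 31.85982894897461), 89.51581573486328)
51.55 [ 0.50960211 -0.17194727  0.25191855]
```

View pics/s2.png

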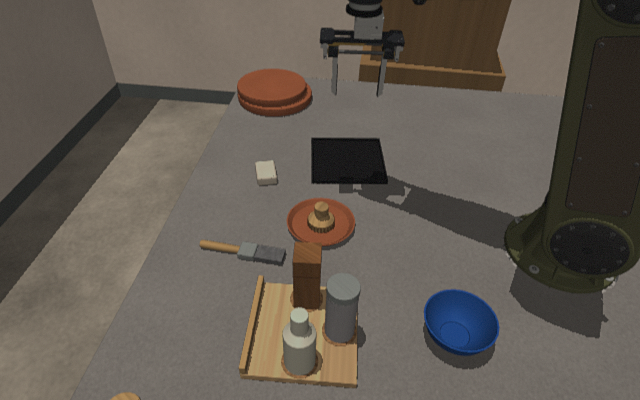

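View pics/top3.png

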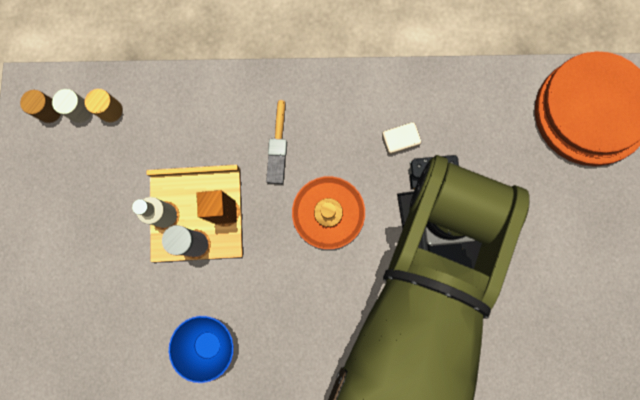

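Both views show the three supplies upright on their rounds, each within about 1.5 mm of where it started. The palm tool is upright at (328,212) in the dish, the soap and brush look unmoved, and the arm is clear.

```bash
python3 -c "
from station import ctrl;print(ctrl.hand_in())"
```

```text
the job is handed in; nothing more can be done
None
```

The job is handed in: the palm tool stands upright within about 1 mm of the dish's centre, all three supplies are back upright on their cork rounds within about 1.5 mm of where they began, and the soap and brush were left alone, with 51.6 s used of the 136 s allowed.

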